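Fetch the salt from behind the pepper mill and the oil bottle

ROBOT

A 7-joint arm with a two-finger parallel gripper is mounted at the origin on a cart in front of the work surface, level with it; the furniture and walls round the work are solid. World frame = base frame: x ahead of the robot, y to its left, z up, the work surface at z = 0. Lengths are in m, angles in rad, forces in N, time in s.
With the tool pointing down it reaches from about 0.4 to 0.85 m from the base axis. Payload 10.4 kg.
Tool frame: the origin (TCP) lies between the finger pads; the fingertips stand r.nose_length ahead of it and the grasp point (between the pads) lies 6 mm ahead of it (r.nose_length is the distance from the TCP to the fingertips, in m); z points along the fingers, x is the direction in which the jaws open and shut, and the axes are right-handed (so a half turn about z gives the same grasp; the last joint's range is limited). The gripper opens to 87 mm and grips with 3 to 60 N. Pads are 19 mm wide; open, the fingers measure 117 mm over their backs; the gripper's body (75 mm by 190 mm) begins 51 mm behind the grasp point.
Start: joints at [1.246, 0.332, -0.065, 1.46, 0.022, 1.35, -0.088], TCP at [0.186, -0.597, 0.248] pointing down, gripper open.
Joint ranges: [-2.6, 2.6], [-0.5, 2.12], [-1.47, 1.34], [0.16, 2.42], [-1.27, 4.41], [0.06, 2.06], [-2.6, 2.6]. Speed limits (rad/s): [2.22, 2.22, 2.79, 2.79, 3.14, 3.14, 3.14].

INTERFACE

Orientations are given as a unit quaternion [x, y, z, w].
In Python, from bench import r gives the robot as it stands. The module is installed in compiled form; this text tells all that it offers.
- The arm moves only by the shell command python3 -m creep 'ROWS' [OPENING] [FORCE]. ROWS is JSON, a list of rows, each an object of numbers: "x", "y", "z": the shift along the world's x, y, z in m; "spin": the turn about the world's z in degrees. In form: [{"x": .., "y": .., "z": .., "spin": ..}, ...]. A call has 1 to 12 rows; each row is the pose to reach, as a shift and turn from the pose commanded when the call began; what a row does not reach only later rows make up. A row lasts 1/8 s, in which the tool goes at most 62.5 mm and 10.7 degrees, less where a joint would pass 70% of its speed; a pose out of reach is approached as far as the arm can. A call with a gripper value outside its range is refused whole. OPENING is the finger opening in m, from 0 to 0.087, set as the call begins (- or left out, the last holds). The fingers move at their own pace and stop on an object; FORCE is the grip in N (left out, the last holds). Time passes only in rows, so rows that repeat a pose let the fingers close. It gives the time, the measured TCP pose, the force and the opening at its end, in the units of the state.
- r.read_state(): the state, without advancing time (a new reading comes with each control period).
- r.camera(name): name is "side" or "top" or "wrist"; returns a dict with "pixels" (384x512x3 uint8, blue, green, red), "z_map" (384x512 float32, m along the optical axis (not along the pixel's ray), 0 where there is no reading), "K" (3x3 intrinsics, pixels), "R" (3x3) and "t" (3): a world point X has camera coordinates R X + t. Camera axes: x right, y down, z forward; pixel columns grow to the right and rows downward; lengths in m; the calibration is good to about 2 mm. A picture is of the moment at which its call begins.
- r.close_job(): hands the job in, once; it reports no verdict.
The state is a dict: "time": time; "joint_positions": joint angles; "joint_vel": joint speeds; "joint_torque": joint torques, N m; "ee_pos": TCP position; "eef_rot": TCP orientation; "ft_force": force on the tool from outside, world axes, zero at the start; "torque": the same for the moment, N m; "width": finger opening in m.
Only numpy, scipy, OpenCV 4.12 (cv2) and the standard library are available. Lean on these libraries where they do the work, as an engineer would, in place of code of your own. Each camera call takes 0.05 s, during which the arm holds its last target. There are 200 camera calls.

TASK

Fetch the salt shaker from the back of the condiment tray and stand it in the middle of the empty square coaster. The pepper mill and the oil bottle stand in its way: first set both aside on the empty chopping board, then fetch the salt, and only when the salt stands on the coaster put the mill and the bottle back on the tray, each exactly where it stood before. Set everything down upright and gently, drop and topple nothing, and leave the two spice jars on the tray as they are.

Things in the scene. Friction and masses are not known exactly. Their poses are not given: they have to be found in the camera images.
- mill_center (a point): Centre of the wooden pepper mill (half-way up, 85 mm above its foot). Round, 170 mm tall, foot 58 mm across, upright, z up. Its head, 50 mm across at the widest, spans 123 to 159 mm above the foot; all one rigid piece. Grip it round the head, 138 mm above the foot (53 mm above this point). Stands in one of the tray's two front places; the bottle in the other, either way round.
- bottle_center (a point): Centre of the clear oil bottle with a yellow cap (half-way up, 108.5 mm above its foot). 217 mm tall, body 60 mm square with rounded corners, turned any way; upright, z up. Its round cap, 33 mm across, spans 195 to 217 mm above the foot: grip it round the cap, about 205 mm above the foot (96.5 mm above this point). Stands in the other front place of the tray.
- salt_center (a point): Centre of the salt shaker, small, glass, with a domed grey top (half-way up, 45 mm above its foot). Round, 90 mm tall, 43 mm across low down, tapering to 34 mm at 62 to 82 mm above its foot; upright, z up. Grip it there, round the top, about 70 mm above its foot (25 mm above this point). Stands at the back of the tray, in the middle, behind the gap between mill and bottle.
- tray: Light wooden condiment tray, fixed, 160 mm (its x) by 230 mm (its y). Origin at the centre of its underside; floor 6 mm above it, rim 15 mm, a thin steel grip rail 29 mm high at each end. Its x points to the back row, away from the robot, within 0.25 rad. Places in its frame, good to 6 mm: front at x -28, y +45 and -45 mm; salt at x +30, y 0; spice jars at x +40, y +80 and -80.
- board: Wooden chopping board, fixed, 220 mm (its x) by 330 mm (its y), 20 mm thick; origin at the centre of its underside, top 20 mm above. The side area: mill and bottle are to stand on it meanwhile, anywhere, clear of each other. It and the tray may be on either side of the robot (left or right).
- coaster: Square wooden coaster, fixed, 95 by 95 mm, 9 mm thick, lying on the worktop between tray and board; origin at the centre of its underside, top 9 mm above. The salt shaker is to stand in its middle.
- jar_a_center (a point): Centre of a spice jar with a dark lid (half-way up), 44 mm across, 96 mm tall, in a back corner of the tray beside the salt. A bystander, loose: to be left where it is.
- jar_b_center (a point): Centre of the other spice jar with a dark lid (half-way up), 44 mm across, 96 mm tall, in the other back corner of the tray. A bystander, loose: to be left where it is.
Mind the look-alikes: they are no part of the job. What is shaped like the part that bears salt_center but blue or orange is not meant.

How it is judged:
By the outcome, as a careful person would: the job done as asked, in the order asked, and still so for the second after the job is handed in, with the robot touching nothing.
It also fails if it takes over 120 s, if anything falls off the work surface, if the arm or the gripper's body presses on something with over 40 N, if the wrist force passes 120 N, or if a joint passes its speed limit or range.

## Working session

There is one attempt and no reset: what is moved stays moved. The work goes in short steps, Python scripts to look and compute and a shell command to move; the robot and the scene stay as the last step left them, time stands still between calls to the robot, and variables do not carry over. Pictures are saved under pics/ and viewed, about 12 in all and at most 16, crops included, and the job is handed in when it is done.

```bash
mkdir -p pics; ls; python3 - <<'E'
from bench import r
import cv2,numpy as np,pickle
print(r.nose_length); s=r.read_state(); print(s)
d={n:r.camera(n) for n in("top","side")}
pickle.dump(d,open("c0.pkl","wb"))
for n in d:
    cv2.imwrite(f"pics/{n}0.png",d[n]["pixels"]); print(n,d[n]["K"],d[n]["R"],d[n]["t"])
E
```

```text
pics
0.025
{'time': 0.0, 'joint_positions': array([ 1.24641379,  0.33287064, -0.0647359 ,  1.46093117,  0.02161755,
        1.34990237, -0.08848686]), 'joint_vel': array([-0.00052222, -0.0008443 ,  0.00060331,  0.00090814,  0.00212869,
        0.00228511,  0.00059387]), 'joint_torque': array([ 1.91315674e-03, -6.23240876e+01,  2.61548313e-02, -3.89902425e+01,
       -6.10327511e-02,  3.96712509e-02,  2.22189506e-04]), 'ee_pos': array([ 0.1856713 , -0.59641802,  0.24675963]), 'eef_rot': array([ 8.05385151e-01, -5.92751430e-01, -5.90126325e-04, -3.90300100e-04]), 'ft_force': array([ 0.10065957,  0.13936572, -0.48397485]), 'torque': array([ 0.0372656 , -0.00079139,  0.01800974]), 'width': 0.08676616430872752}
top [[437.91336507   0.         251.99501813]
 [  0.         437.91336507 189.9175391 ]
 [  0.           0.           1.        ]] [[-0.19594423 -0.9805355   0.01248996]
 [-0.86276284  0.16632732 -0.4774678 ]
 [ 0.4660967  -0.10433293 -0.87856047]] [0.0423561  0.47264366 1.31335939]
side [[381.06387725   0.         258.24634599]
 [  0.         381.06387725 190.10798289]
 [  0.           0.           1.        ]] [[ 0.98462314 -0.17379355  0.01769385]
 [-0.07043758 -0.48765606 -0.8701897 ]
 [ 0.15986187  0.8555626  -0.49239904]] [-0.4985497   0.09662536  1.28674679]
```

View pics/top0.png

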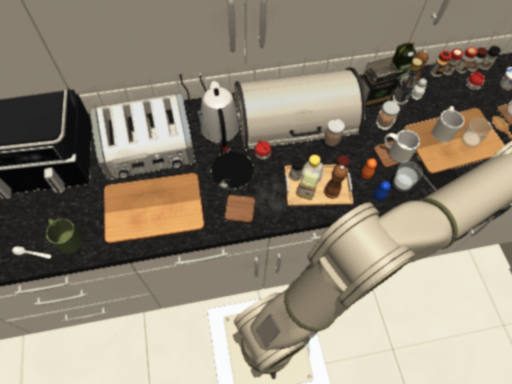

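View pics/side0.png

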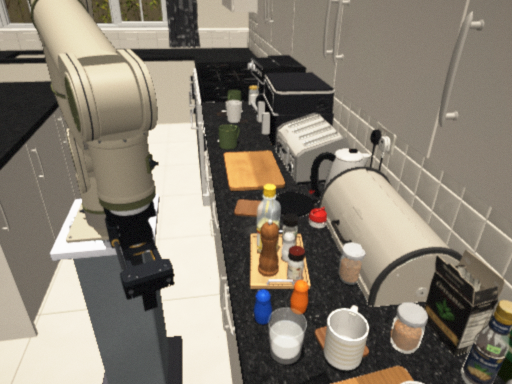

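Top view: board (153,207), coaster (240,208), tray (320,185) with the bottle's yellow cap (314,160) and the mill's head (339,173). Shaker-shaped candidates: orange (369,168), blue (382,190) and one with a grey top at the back of the tray. That last one fits, and I'll confirm it in a crop.

```bash
cat > h.py <<'E'
import numpy as np,cv2
def world(c,u,v,z=None):
    """pixel(s)+depth -> world"""
    u=np.asarray(u,float);v=np.asarray(v,float)
    if z is None: z=c["z_map"][v.astype(int),u.astype(int)]
    K=c["K"];P=np.stack([(u-K[0,2])/K[0,0]*z,(v-K[1,2])/K[1,1]*z,z],-1)
    return (P-c["t"])@c["R"]
def cloud(c):
    v,u=np.mgrid[:384,:512]; return world(c,u,v)
def onplane(c,u,v,h):
    K=c["K"];d=np.array([(u-K[0,2])/K[0,0],(v-K[1,2])/K[1,1],1])@c["R"];o=-c["t"]@c["R"]
    return o+d*(h-o[2])/d[2]
def proj(c,X):
    p=c["R"]@np.asarray(X)+c["t"]; q=c["K"]@p; return q[:2]/q[2]
E
python3 - <<'E'
from h import *
import pickle
d=pickle.load(open("c0.pkl","rb"))
a=cv2.resize(d["top"]["pixels"][140:215,270:400],None,fx=6,fy=6,interpolation=2)
b=cv2.resize(d["side"]["pixels"][175:300,230:330],None,fx=4.6,fy=4.6,interpolation=2)
cv2.imwrite("pics/cropA.png",a);cv2.imwrite("pics/cropB.png",b)
for n,(u0,v0,u1,v1) in (("top",(90,165,410,250)),("side",(210,140,320,300))):
    c=d[n];P=cloud(c);ok=c["z_map"]>0
    m=np.zeros(ok.shape,bool);m[v0:v1,u0:u1]=1;m&=ok
    hsv=cv2.cvtColor(c["pixels"],cv2.COLOR_BGR2HSV)
    for nm,lo,hi in(("board",.015,.024),("coaster",.006,.012),("tray",.003,.009)):
        q=m&(P[...,2]>lo)&(P[...,2]<hi)&(hsv[...,1]>70)&(hsv[...,2]>60)
        k,l,st,_=cv2.connectedComponentsWithStats(q.astype(np.uint8))
        for i in np.argsort(-st[1:,4])[:2]+1:
            print(n,nm,st[i],cv2.minAreaRect((P[l==i][:,:2]*1000).astype(np.float32)))
E
```

```text
top board [ 104  173   99   69 4549] ((531.6113891601562, 289.3837890625), (330.1531982421875, 224.0160675048828), 88.0445785522461)
top board [324 190   8   8  20] ((460.6986389160156, -316.5340270996094), (32.91419982910156, 11.85566520690918), 32.89289474487305)
top coaster [225 195  29  27 463] ((469.7012634277344, -4.297187805175781), (94.92343139648438, 96.35728454589844), 73.04955291748047)
top coaster [287 172  65  34 462] ((494.96759033203125, -295.63153076171875), (230.40086364746094, 131.29776000976562), 81.0475845336914)
top tray [288 166  47  40 463] ((511.50921630859375, -276.34503173828125), (177.2943878173828, 150.48345947265625), 83.38590240478516)
top tray [224 195  32  27 358] ((470.40240478515625, -7.0609283447265625), (100.49700927734375, 100.19247436523438), 72.13500213623047)
side board [ 224  151   61   38 1713] ((530.303466796875, 287.0384826660156), (336.2464294433594, 219.43174743652344), 88.38990020751953)
side board [258 264  21  11  85] ((471.4553527832031, -351.94427490234375), (36.715660095214844, 55.963890075683594), 79.37747955322266)
side coaster [235 200  26  16 297] ((465.46148681640625, -6.168907165527344), (96.93722534179688, 79.984130859375), 72.1672134399414)
side coaster [272 254  16  25 106] ((513.671630859375, -331.65252685546875), (104.48958587646484, 34.56793975830078), 68.4036865234375)
side tray [253 236  35  48 591] ((489.0801696777344, -290.4137878417969), (211.093017578125, 97.88232421875), 80.67648315429688)
side tray [234 200  27  17 233] ((463.8723449707031, -6.216976165771484), (97.8177490234375, 81.041015625), 70.89469146728516)
```

View pics/cropA.png

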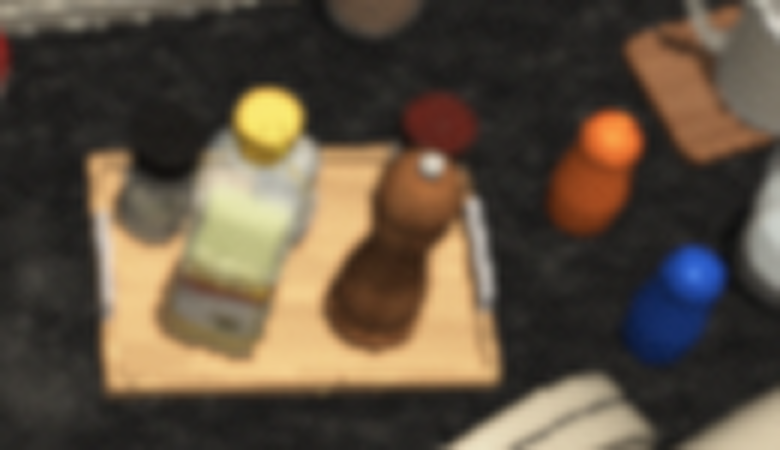

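View pics/cropB.png

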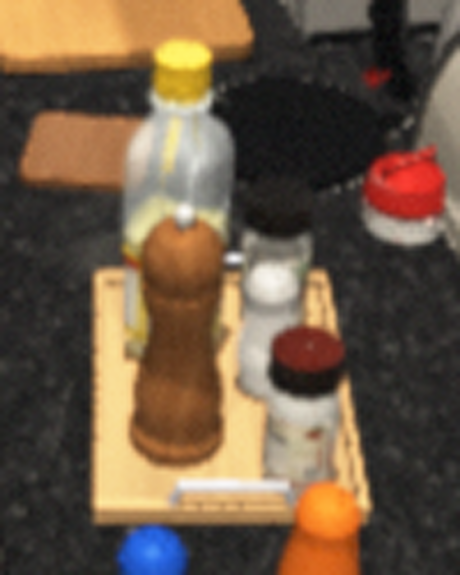

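The salt is the white shaker with the grey dome at side (289,237), crop (270,285). It stands on the tray between the two dark-lidded jars. Orange and blue are off the tray, so they are decoys. Next I'll locate everything in both views.

```bash
python3 - <<'E'
from h import *
import pickle
d=pickle.load(open("c0.pkl","rb"));T,S=d["top"],d["side"]
np.set_printoptions(precision=4,suppress=True)
print("cap T",onplane(T,270+268.5/6,140+112/6,.223),"S",onplane(S,230+183/4.6,175+53/4.6,.223))
print("mill T knob",onplane(T,270+431/6,140+162/6,.174),"S",onplane(S,230+185/4.6,175+215/4.6,.174))
print("mill foot T",onplane(T,270+376/6,140+305/6,.02), "S foot",onplane(S,230+177/4.6,175+425/4.6,.03))
for nm,c,(u,v) in(("saltdome",S,(230+272/4.6,175+270/4.6)),):
    print(nm,onplane(c,u,v,.096))
print("jar S near",onplane(S,230+308/4.6,175+348/4.6,.102),"T",onplane(T,270+440/6,140+122/6,.102))
print("jar far S",onplane(S,230+280/4.6,175+205/4.6,.102),"T",onplane(T,270+165/6,140+132/6,.102))
for q in((88,155),(500,385),(108,392)): print("tray corner T",onplane(T,270+q[0]/6,140+q[1]/6,.015))
for q in((94,270),(93,515),(370,517),(326,268)): print("tray corner S",onplane(S,230+q[0]/4.6,175+q[1]/4.6,.012))
for n,c in d.items():
    P=cloud(c);ok=(c["z_map"]>0)
    hsv=cv2.cvtColor(c["pixels"],cv2.COLOR_BGR2HSV)
    y=ok&(hsv[...,0]>20)&(hsv[...,0]<34)&(hsv[...,1]>150)&(P[...,2]>.19)&(P[...,2]<.24)&(P[...,0]<.65)&(P[...,1]<-.1)
    print(n,"cap pts",y.sum(),P[y].min(0),P[y].max(0))
    m=ok&(abs(P[...,0]-.48)<.08)&(P[...,1]<-.28)&(P[...,1]>-.40)&(P[...,2]>.125)&(P[...,2]<.19)
    print(n,"mill pts",m.sum(),P[m].min(0),P[m].max(0))
P=cloud(T)
for lo,hi in((-.45,-.15),(-.1,.1),(.1,.45)):
    m=(T["z_map"]>0)&(P[...,1]>lo)&(P[...,1]<hi)&(P[...,2]>.11)&(P[...,0]>.58)
    print("back obstacle y",lo,hi,np.percentile(P[m][:,0],[0,2,10]),P[m][:,2].max())
E
```

```text
cap T [ 0.4893 -0.2522  0.223 ] S [ 0.4901 -0.2505  0.223 ]
mill T knob [ 0.4709 -0.3449  0.174 ] S [ 0.4731 -0.3474  0.174 ]
mill foot T [ 0.4673 -0.341   0.02  ] S foot [ 0.4712 -0.3568  0.03  ]
saltdome [ 0.5393 -0.3015  0.096 ]
jar S near [ 0.539  -0.3853  0.102 ] T [ 0.5358 -0.3845  0.102 ]
jar far S [ 0.5591 -0.242   0.102 ] T [ 0.559 -0.227  0.102]
tray corner T [ 0.6033 -0.1991  0.015 ]
tray corner T [ 0.4049 -0.3987  0.015 ]
tray corner T [ 0.4439 -0.1732  0.015 ]
tray corner S [ 0.4508 -0.1713  0.012 ]
tray corner S [ 0.4133 -0.4046  0.012 ]
tray corner S [ 0.5696 -0.4308  0.012 ]
tray corner S [ 0.6099 -0.1931  0.012 ]
top cap pts 52 [ 0.4725 -0.2646  0.2035] [ 0.505  -0.2337  0.2293]
top mill pts 200 [ 0.4481 -0.3632  0.1258] [ 0.4932 -0.283   0.1791]
side cap pts 125 [ 0.4728 -0.2698  0.2014] [ 0.5054 -0.2344  0.226 ]
side mill pts 407 [ 0.4492 -0.3701  0.1256] [ 0.5048 -0.2801  0.177 ]
back obstacle y -0.45 -0.15 [0.7049 0.7075 0.7091] 0.6457816267433395
back obstacle y -0.1 0.1 [0.6766 0.6825 0.7085] 0.6829452129259179
back obstacle y 0.1 0.45 [0.6394 0.6705 0.7076] 0.7312088554905039
```

```bash
python3 -m creep '[{"x":0,"y":0,"z":0.05,"spin":6},{"x":0.02,"y":0.02,"z":0.09,"spin":14},{"x":0.05,"y":0.06,"z":0.092,"spin":22},{"x":0.09,"y":0.10,"z":0.092,"spin":30},{"x":0.13,"y":0.145,"z":0.092,"spin":38},{"x":0.17,"y":0.19,"z":0.092,"spin":46},{"x":0.21,"y":0.235,"z":0.092,"spin":54},{"x":0.25,"y":0.28,"z":0.092,"spin":61},{"x":0.285,"y":0.32,"z":0.092,"spin":64},{"x":0.3035,"y":0.345,"z":0.092,"spin":64},{"x":0.3035,"y":0.345,"z":0.092,"spin":64},{"x":0.3035,"y":0.345,"z":0.092,"spin":64}]' 0.087 20
python3 - <<'E'
from bench import r
from h import *
c=r.camera("wrist");s=r.read_state();print(s["ee_pos"],s["joint_positions"])
cv2.imwrite("pics/w1.png",c["pixels"])
np.set_printoptions(precision=4,suppress=True)
print("cap expected px",proj(c,[.4895,-.2515,.223]),"mill",proj(c,[.4715,-.346,.174]),"salt",proj(c,[.538,-.305,.096]))
hsv=cv2.cvtColor(c["pixels"],cv2.COLOR_BGR2HSV);P=cloud(c)
y=(hsv[...,0]>20)&(hsv[...,0]<34)&(hsv[...,1]>150)&(P[...,2]>.19)&(P[...,2]<.25)
print(y.sum(),P[y].min(0) if y.any() else 0,P[y].max(0) if y.any() else 0)
E
```

```text
time: 1.6
ee_pos: [0.4887, -0.2526, 0.3393]
eef_rot: [0.997, -0.076, -0.0, 0.0]
ft_force: [-0.2, -0.0, -0.2]
width: 0.0871
[ 0.48855802 -0.25296889  0.33934811] [ 0.82015     0.16730491 -0.48522192  1.4890414   0.07830493  1.50492257
  0.18170156]
cap expected px [256.9895 190.4125] mill [253.5804 257.8402] salt [297.9932 194.6073]
1075 [ 0.4733 -0.265   0.2084] [ 0.5036 -0.2321  0.2263]
```

View pics/w1.png

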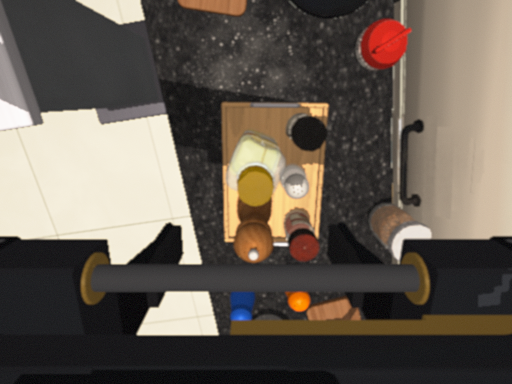

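Wrist view: cap (255,186), mill knob (253,253), salt's grey dome (294,182) between the black-lid jar (308,132) and the red-lid jar (303,243). All of it agrees with the estimates. Descending on the cap.

```bash
python3 -m creep '[{"x":0,"y":0.0015,"z":-0.03,"spin":0},{"x":0,"y":0.0015,"z":-0.06,"spin":0},{"x":0,"y":0.0015,"z":-0.09,"spin":0},{"x":0,"y":0.0015,"z":-0.11,"spin":0},{"x":0,"y":0.0015,"z":-0.122,"spin":0},{"x":0,"y":0.0015,"z":-0.122,"spin":0},{"x":0,"y":0.0015,"z":-0.122,"spin":0}]' 0.087 30
python3 -m creep '[{"x":0,"y":0,"z":0,"spin":0},{"x":0,"y":0,"z":0,"spin":0},{"x":0,"y":0,"z":0,"spin":0},{"x":0,"y":0,"z":0,"spin":0},{"x":0,"y":0,"z":0,"spin":0},{"x":0,"y":0,"z":0,"spin":0},{"x":0,"y":0,"z":0,"spin":0},{"x":0,"y":0,"z":0,"spin":0}]' 0.02 30
```

```text
time: 2.52
ee_pos: [0.4896, -0.2507, 0.2185]
eef_rot: [0.997, -0.076, 0.001, 0.0]
ft_force: [-0.2, -0.8, 0.2]
width: 0.0871
time: 3.52
ee_pos: [0.4893, -0.2503, 0.2176]
eef_rot: [0.997, -0.076, 0.0, -0.0]
ft_force: [0.4, -0.1, -0.0]
width: 0.0324
```

```bash
python3 -m creep '[{"z":0.005,"x":0,"y":0,"spin":0},{"z":0.015,"x":0,"y":0,"spin":0},{"z":0.03,"x":0,"y":0,"spin":0},{"z":0.045,"x":0,"y":0,"spin":0},{"z":0.06,"x":0,"y":0,"spin":0},{"z":0.07,"x":0,"y":0,"spin":0},{"z":0.07,"x":0,"y":0.01,"spin":0},{"z":0.07,"x":0,"y":0.03,"spin":0},{"z":0.07,"x":0,"y":0.06,"spin":0},{"z":0.07,"x":0,"y":0.1,"spin":0},{"z":0.07,"x":0,"y":0.14,"spin":0},{"z":0.07,"x":0,"y":0.18,"spin":0}]'
python3 -m creep '[{"z":0,"x":0,"y":0.04,"spin":0},{"z":0,"x":0,"y":0.08,"spin":0},{"z":0,"x":0,"y":0.12,"spin":0},{"z":0,"x":0,"y":0.16,"spin":0},{"z":0,"x":0,"y":0.2,"spin":0},{"z":0,"x":0,"y":0.24,"spin":0},{"z":0,"x":0,"y":0.28,"spin":0},{"z":0,"x":0,"y":0.32,"spin":0},{"z":0,"x":0,"y":0.36,"spin":0},{"z":0,"x":0,"y":0.39,"spin":0},{"z":0,"x":0,"y":0.41,"spin":0},{"z":0,"x":0,"y":0.42,"spin":0}]'
```

```text
time: 5.03
ee_pos: [0.4886, -0.0673, 0.287]
eef_rot: [0.997, -0.075, -0.0, 0.0]
ft_force: [0.5, -0.8, -3.2]
width: 0.0323
time: 6.52
ee_pos: [0.4875, 0.3517, 0.2871]
eef_rot: [0.997, -0.074, -0.001, 0.0]
ft_force: [-0.1, 0.7, -4.0]
width: 0.0321
```

```bash
python3 -m creep '[{"z":0},{"z":-0.01},{"z":-0.022},{"z":-0.034},{"z":-0.044},{"z":-0.05},{"z":-0.053},{"z":-0.054},{"z":-0.054},{"z":-0.054}]'; python3 -m creep '[{"z":-0.001},{"z":-0.001},{"z":-0.002},{"z":-0.002}]'
```

```text
invalid input at $[0]: expected keys x, y, z, spin
invalid input at $[0]: expected keys x, y, z, spin
```

```bash
python3 - <<'E'
from bench import r
from h import *
c=r.camera("side");cv2.imwrite("pics/s2.png",cv2.resize(c["pixels"][90:210,200:330],None,fx=5,fy=5,interpolation=2)); print(r.read_state()["ft_force"])
E
```

```text
[-1.27229872  1.19199772 -3.15887554]
```

View pics/s2.png

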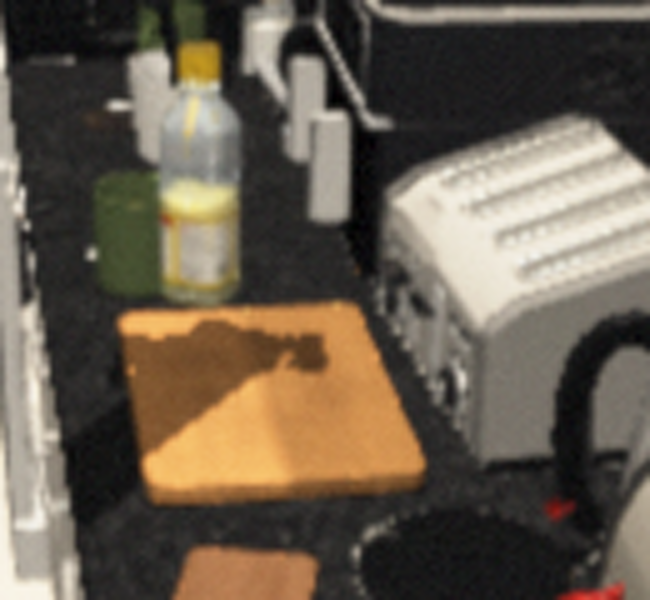

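The bottle hangs upright, its foot at crop (200,295), and the shadow lies on the board. The lowering call was refused because it left out keys, so I'll send it again with all of them.

```bash
python3 -m creep '[{"x":0,"y":0,"z":0,"spin":0},{"x":0,"y":0,"z":-0.01,"spin":0},{"x":0,"y":0,"z":-0.022,"spin":0},{"x":0,"y":0,"z":-0.034,"spin":0},{"x":0,"y":0,"z":-0.044,"spin":0},{"x":0,"y":0,"z":-0.05,"spin":0},{"x":0,"y":0,"z":-0.052,"spin":0},{"x":0,"y":0,"z":-0.054,"spin":0},{"x":0,"y":0,"z":-0.054,"spin":0},{"x":0,"y":0,"z":-0.054,"spin":0}]'; python3 -m creep '[{"x":0,"y":0,"z":-0.001,"spin":0},{"x":0,"y":0,"z":-0.001,"spin":0},{"x":0,"y":0,"z":-0.002,"spin":0},{"x":0,"y":0,"z":-0.002,"spin":0}]'
```

```text
time: 7.82
ee_pos: [0.4893, 0.3498, 0.2338]
eef_rot: [0.997, -0.076, 0.0, -0.0]
ft_force: [-0.3, -0.5, -4.0]
width: 0.032
time: 8.32
ee_pos: [0.4894, 0.3498, 0.2318]
eef_rot: [0.997, -0.076, 0.0, -0.0]
ft_force: [0.4, -1.0, -0.9]
width: 0.032
```

```bash
python3 -m creep '[{"x":0,"y":0,"z":-0.0005,"spin":0},{"x":0,"y":0,"z":-0.0005,"spin":0}]'; python3 -m creep '[{"x":0,"y":0,"z":0,"spin":0},{"x":0,"y":0,"z":0,"spin":0},{"x":0,"y":0,"z":0,"spin":0},{"x":0,"y":0,"z":0,"spin":0},{"x":0,"y":0,"z":0.01,"spin":0},{"x":0,"y":0,"z":0.04,"spin":0},{"x":0,"y":0,"z":0.08,"spin":0},{"x":0,"y":0,"z":0.08,"spin":0}]' 0.087; python3 -m creep '[{"x":-0.001,"y":-0.05,"z":0,"spin":0},{"x":-0.002,"y":-0.11,"z":0,"spin":0},{"x":-0.004,"y":-0.17,"z":0,"spin":0},{"x":-0.006,"y":-0.23,"z":0,"spin":0},{"x":-0.008,"y":-0.29,"z":0,"spin":0},{"x":-0.01,"y":-0.35,"z":0,"spin":0},{"x":-0.012,"y":-0.41,"z":-0.01,"spin":0},{"x":-0.014,"y":-0.47,"z":-0.02,"spin":0},{"x":-0.016,"y":-0.53,"z":-0.03,"spin":0},{"x":-0.018,"y":-0.57,"z":-0.04,"spin":0},{"x":-0.018,"y":-0.6,"z":-0.05,"spin":0},{"x":-0.018,"y":-0.62,"z":-0.05,"spin":0}]'
```

```text
time: 8.57
ee_pos: [0.4895, 0.35, 0.2317]
eef_rot: [0.997, -0.076, 0.0, -0.0]
ft_force: [-1.1, 0.1, 5.6]
width: 0.0325
time: 9.57
ee_pos: [0.4899, 0.3509, 0.3149]
eef_rot: [0.997, -0.076, 0.002, -0.002]
ft_force: [-0.1, -0.1, -0.5]
width: 0.0862
time: 11.08
ee_pos: [0.4706, -0.2715, 0.2602]
eef_rot: [0.997, -0.076, -0.001, -0.0]
ft_force: [-1.1, -0.4, 0.1]
width: 0.0869
```

```bash
cat > look.py <<'E'
import sys,pickle
from bench import r
from h import *
c=r.camera("wrist");s=r.read_state();print(s["time"],s["ee_pos"],s["ft_force"])
pickle.dump(c,open(sys.argv[1]+".pkl","wb"))
cv2.imwrite(f"pics/{sys.argv[1]}.png",c["pixels"])
E
python3 look.py w2; python3 - <<'E'
import pickle
from h import *
c=pickle.load(open("w2.pkl","rb"))
print("mill",proj(c,[.4715,-.346,.174]),"salt",proj(c,[.538,-.305,.096]))
E
```

```text
11.125 [ 0.47041925 -0.27379481  0.26062047] [-2.74194647 -3.17056009 -0.03817792]
mill [270.58056069 282.78360399] salt [323.27676989 198.70942211]
```

View pics/w2.png

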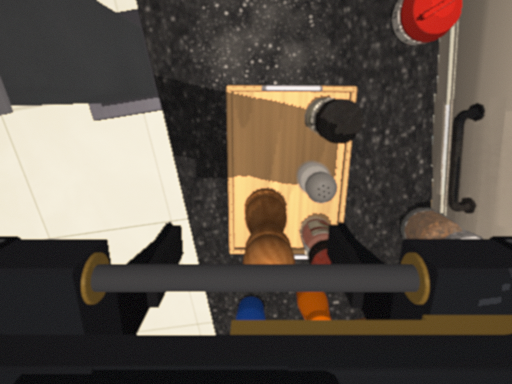

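Salt dome (321,187), mill foot (266,212), with its head partly hidden by the gripper. Now refining both.

```bash
python3 - <<'E'
import pickle
from h import *
c=pickle.load(open("w2.pkl","rb"));d=pickle.load(open("c0.pkl","rb"));c1=c
np.set_printoptions(precision=4,suppress=True)
print("salt",onplane(c,321,186,.094),"mill foot lowring",onplane(c,265.5,212,.02))
P=cloud(c);ok=c["z_map"]>0
m=ok&(abs(P[...,0]-.47)<.045)&(abs(P[...,1]+.345)<.045)
for lo,hi in((.012,.03),(.03,.06),(.09,.122),(.125,.16)):
    q=m&(P[...,2]>lo)&(P[...,2]<hi);print(lo,q.sum(),P[q].min(0),P[q].max(0))
q=ok&(abs(P[...,0]-.538)<.03)&(abs(P[...,1]+.303)<.03)&(P[...,2]>.07)&(P[...,2]<.11);print("salt",q.sum(),P[q].min(0),P[q].max(0))
# mill circle fit from initial views, head band
for n in d:
    Pn=cloud(d[n]);m=(d[n]["z_map"]>0)&(abs(Pn[...,0]-.472)<.03)&(abs(Pn[...,1]+.346)<.03)&(Pn[...,2]>.13)&(Pn[...,2]<.16)
    X=Pn[m][:,:2];A=np.c_[2*X,np.ones(len(X))];s=np.linalg.lstsq(A,(X**2).sum(1),rcond=None)[0];print(n,"circle",s[:2],np.sqrt(s[2]+s[:2]@s[:2]),len(X))
E
```

```text
salt [ 0.5372 -0.2911  0.094 ] mill foot lowring [ 0.473  -0.3405  0.02  ]
0.012 444 [ 0.425 -0.384  0.012] [ 0.515  -0.3002  0.0294]
0.03 417 [ 0.4462 -0.3838  0.0303] [ 0.5149 -0.3117  0.06  ]
0.09 219 [ 0.4549 -0.3371  0.0901] [ 0.4931 -0.3173  0.1219]
0.125 1165 [ 0.4476 -0.3454  0.125 ] [ 0.4959 -0.3168  0.16  ]
salt 796 [ 0.5219 -0.3124  0.0702] [ 0.5554 -0.2796  0.0979]
top circle [ 0.471 -0.34 ] 0.019968120812605458 120
side circle [ 0.4724 -0.3469] 0.019707075710226576 194
```

```bash
python3 -m creep '[{"x":0,"y":-0.03,"z":0,"spin":0},{"x":0,"y":-0.06,"z":0,"spin":0},{"x":0.0005,"y":-0.0715,"z":0,"spin":0},{"x":0.0005,"y":-0.0715,"z":-0.02,"spin":0},{"x":0.0005,"y":-0.0715,"z":-0.05,"spin":0},{"x":0.0005,"y":-0.0715,"z":-0.08,"spin":0},{"x":0.0005,"y":-0.0715,"z":-0.1,"spin":0},{"x":0.0005,"y":-0.0715,"z":-0.111,"spin":0},{"x":0.0005,"y":-0.0715,"z":-0.1115,"spin":0},{"x":0.0005,"y":-0.0715,"z":-0.1115,"spin":0}]' 0.087 30
python3 -m creep '[{"x":0,"y":0,"z":0,"spin":0},{"x":0,"y":0,"z":0,"spin":0},{"x":0,"y":0,"z":0,"spin":0},{"x":0,"y":0,"z":0,"spin":0},{"x":0,"y":0,"z":0,"spin":0},{"x":0,"y":0,"z":0,"spin":0}]' 0.035 30
```

```text
time: 12.38
ee_pos: [0.4724, -0.3417, 0.1506]
eef_rot: [0.997, -0.076, 0.001, 0.0]
ft_force: [0.4, 0.3, -0.4]
width: 0.0871
time: 13.12
ee_pos: [0.4719, -0.3418, 0.1496]
eef_rot: [0.997, -0.076, 0.0, 0.0]
ft_force: [0.6, 0.0, 0.2]
width: 0.0468
```

```bash
python3 -m creep '[{"x":0,"y":0,"z":0.005,"spin":0},{"x":0,"y":0,"z":0.015,"spin":0},{"x":0,"y":0,"z":0.03,"spin":0},{"x":0,"y":0,"z":0.045,"spin":0},{"x":0,"y":0,"z":0.06,"spin":0},{"x":0,"y":0,"z":0.07,"spin":0},{"x":0,"y":0.01,"z":0.07,"spin":0},{"x":0,"y":0.03,"z":0.07,"spin":0},{"x":0,"y":0.06,"z":0.07,"spin":0},{"x":0,"y":0.1,"z":0.07,"spin":0},{"x":0,"y":0.14,"z":0.07,"spin":0},{"x":0,"y":0.18,"z":0.07,"spin":0}]'
python3 -m creep '[{"x":0,"y":0.04,"z":0,"spin":0},{"x":0,"y":0.08,"z":0,"spin":0},{"x":0,"y":0.12,"z":0,"spin":0},{"x":0,"y":0.16,"z":0,"spin":0},{"x":0,"y":0.2,"z":0,"spin":0},{"x":0,"y":0.24,"z":0,"spin":0},{"x":0,"y":0.28,"z":0,"spin":0},{"x":0,"y":0.31,"z":0,"spin":0},{"x":0,"y":0.34,"z":0,"spin":0},{"x":0,"y":0.36,"z":0,"spin":0},{"x":0,"y":0.37,"z":0,"spin":0},{"x":0,"y":0.37,"z":0,"spin":0}]'
python3 -m creep '[{"x":0,"y":0,"z":0,"spin":0},{"x":0,"y":0,"z":-0.01,"spin":0},{"x":0,"y":0,"z":-0.022,"spin":0},{"x":0,"y":0,"z":-0.034,"spin":0},{"x":0,"y":0,"z":-0.044,"spin":0},{"x":0,"y":0,"z":-0.05,"spin":0},{"x":0,"y":0,"z":-0.052,"spin":0},{"x":0,"y":0,"z":-0.054,"spin":0},{"x":0,"y":0,"z":-0.054,"spin":0},{"x":0,"y":0,"z":-0.054,"spin":0}]'; python3 -m creep '[{"x":0,"y":0,"z":-0.001,"spin":0},{"x":0,"y":0,"z":-0.001,"spin":0},{"x":0,"y":0,"z":-0.002,"spin":0},{"x":0,"y":0,"z":-0.002,"spin":0}]'
```

```text
time: 14.62
ee_pos: [0.4711, -0.1588, 0.219]
eef_rot: [0.997, -0.075, -0.0, -0.0]
ft_force: [0.1, 0.0, -1.8]
width: 0.0466
time: 16.12
ee_pos: [0.471, 0.2089, 0.2192]
eef_rot: [0.997, -0.075, -0.0, 0.0]
ft_force: [0.2, -0.3, -1.5]
width: 0.0469
time: 17.38
ee_pos: [0.4719, 0.2083, 0.1658]
eef_rot: [0.997, -0.076, 0.0, -0.0]
ft_force: [0.8, -0.5, -1.4]
width: 0.0469
time: 17.88
ee_pos: [0.4719, 0.2083, 0.1637]
eef_rot: [0.997, -0.076, 0.0, -0.0]
ft_force: [0.2, -0.0, 1.0]
width: 0.0469
```

```bash
python3 -m creep '[{"x":0,"y":0,"z":0,"spin":0},{"x":0,"y":0,"z":0,"spin":0},{"x":0,"y":0,"z":0,"spin":0},{"x":0,"y":0,"z":0,"spin":0},{"x":0,"y":0,"z":0.01,"spin":0},{"x":0,"y":0,"z":0.04,"spin":0},{"x":0,"y":0,"z":0.08,"spin":0},{"x":0,"y":0,"z":0.09,"spin":0},{"x":0,"y":0,"z":0.09,"spin":0}]' 0.087; python3 -m creep '[{"x":0.005,"y":-0.05,"z":0,"spin":0},{"x":0.01,"y":-0.11,"z":0,"spin":0},{"x":0.02,"y":-0.17,"z":0,"spin":0},{"x":0.03,"y":-0.23,"z":0,"spin":0},{"x":0.04,"y":-0.29,"z":0,"spin":0},{"x":0.05,"y":-0.35,"z":0,"spin":0},{"x":0.06,"y":-0.40,"z":-0.02,"spin":0},{"x":0.066,"y":-0.43,"z":-0.03,"spin":0},{"x":0.066,"y":-0.45,"z":-0.04,"spin":0},{"x":0.066,"y":-0.45,"z":-0.04,"spin":0},{"x":0.066,"y":-0.45,"z":-0.04,"spin":0},{"x":0.066,"y":-0.45,"z":-0.04,"spin":0}]'; python3 look.py w3; python3 - <<'E'
import pickle
from h import *
from bench import r
c=pickle.load(open("w3.pkl","rb"))
print("salt exp px",proj(c,[.538,-.297,.096]))
P=cloud(c);ok=c["z_map"]>0
for lo,hi in((.065,.098),(.09,.11),(.015,.05)):
  q=ok&(abs(P[...,0]-.538)<.032)&(abs(P[...,1]+.30)<.032)&(P[...,2]>lo)&(P[...,2]<hi);print(lo,q.sum(),P[q].min(0),P[q].max(0))
t=r.camera("top");cv2.imwrite("pics/t3.png",t["pixels"])
E
```

```text
time: 19.0
ee_pos: [0.472, 0.2083, 0.2541]
eef_rot: [0.997, -0.076, 0.001, -0.0]
ft_force: [0.4, -0.3, -1.5]
width: 0.0871
time: 20.5
ee_pos: [0.5383, -0.2403, 0.2143]
eef_rot: [0.997, -0.075, 0.001, 0.0]
ft_force: [-0.2, 0.7, 0.8]
width: 0.0867
20.55 [ 0.53821005 -0.24058833  0.21432282] [ 0.50981928 -0.56079337  1.02712739]
salt exp px [264.6240717  246.96756525]
0.065 1058 [ 0.52190897 -0.31028239  0.06501582] [ 0.55592091 -0.27940106  0.09739093]
0.09 584 [ 0.52492574 -0.30980556  0.09001313] [ 0.55246762 -0.28222403  0.09739093]
0.015 345 [ 0.51795194 -0.30288715  0.01525566] [ 0.56026047 -0.27669214  0.04995164]
```

View pics/w3.png

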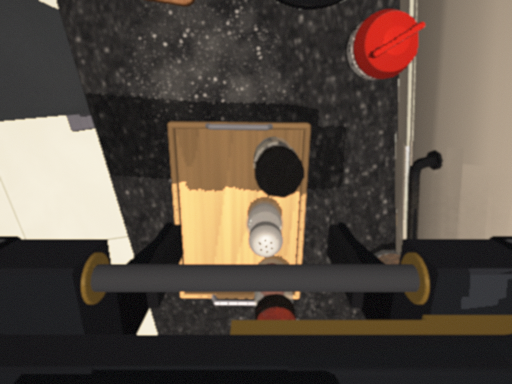

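View pics/t3.png

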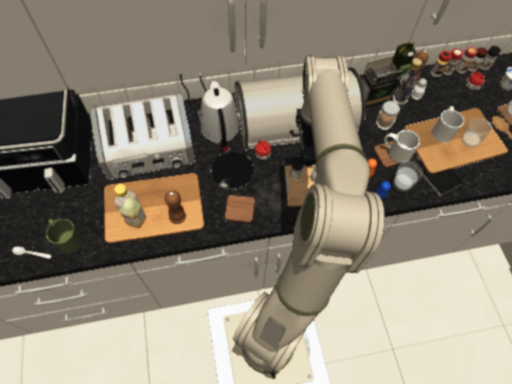

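Mill (174,200) and bottle (125,205) stand upright on the board. Salt dome is at wrist (266,240), as expected. Reaching for it.

```bash
python3 -m creep '[{"x":0,"y":-0.03,"z":0,"spin":0},{"x":0.0005,"y":-0.0555,"z":0,"spin":0},{"x":0.0005,"y":-0.0555,"z":-0.02,"spin":0},{"x":0.0005,"y":-0.0555,"z":-0.05,"spin":0},{"x":0.0005,"y":-0.0555,"z":-0.08,"spin":0},{"x":0.0005,"y":-0.0555,"z":-0.105,"spin":0},{"x":0.0005,"y":-0.0555,"z":-0.12,"spin":0},{"x":0.0005,"y":-0.0555,"z":-0.128,"spin":0},{"x":0.0005,"y":-0.0555,"z":-0.132,"spin":0},{"x":0.0005,"y":-0.0555,"z":-0.132,"spin":0}]' 0.087 20
python3 -m creep '[{"x":0,"y":0,"z":0,"spin":0},{"x":0,"y":0,"z":0,"spin":0},{"x":0,"y":0,"z":0,"spin":0},{"x":0,"y":0,"z":0,"spin":0},{"x":0,"y":0,"z":0,"spin":0},{"x":0,"y":0,"z":0,"spin":0},{"x":0,"y":0,"z":0,"spin":0}]' 0.02 20
```

```text
time: 21.85
ee_pos: [0.5386, -0.2973, 0.082]
eef_rot: [0.997, -0.076, 0.0, 0.0]
ft_force: [0.1, -1.0, 0.5]
width: 0.0869
time: 22.72
ee_pos: [0.5383, -0.2973, 0.0816]
eef_rot: [0.997, -0.076, 0.0, 0.0]
ft_force: [0.9, -0.5, 0.4]
width: 0.0351
```

```bash
python3 -m creep '[{"x":0,"y":0,"z":0.005,"spin":0},{"x":0,"y":0,"z":0.015,"spin":0},{"x":0,"y":0,"z":0.035,"spin":0},{"x":0,"y":0,"z":0.06,"spin":0},{"x":0,"y":0,"z":0.085,"spin":0},{"x":0,"y":0,"z":0.11,"spin":0},{"x":-0.005,"y":0.01,"z":0.12,"spin":0},{"x":-0.02,"y":0.03,"z":0.12,"spin":0},{"x":-0.035,"y":0.06,"z":0.12,"spin":0},{"x":-0.05,"y":0.1,"z":0.12,"spin":0},{"x":-0.06,"y":0.14,"z":0.12,"spin":0},{"x":-0.069,"y":0.17,"z":0.12,"spin":0}]'
python3 -m creep '[{"x":0,"y":0.015,"z":0,"spin":0},{"x":0,"y":0.02,"z":0,"spin":0},{"x":0,"y":0.02,"z":0,"spin":0},{"x":0,"y":0.02,"z":0,"spin":0}]'; python3 look.py w4
```

```text
time: 24.22
ee_pos: [0.4683, -0.1249, 0.2016]
eef_rot: [0.997, -0.075, -0.0, 0.0]
ft_force: [-0.2, 0.3, -1.1]
width: 0.0352
time: 24.72
ee_pos: [0.4694, -0.1082, 0.2014]
eef_rot: [0.997, -0.077, -0.0, -0.0]
ft_force: [0.8, -0.8, -1.4]
width: 0.035
24.775 [ 0.46933795 -0.1081075   0.20138847] [-0.07903926  0.42731495 -1.80586945]
```

View pics/w4.png

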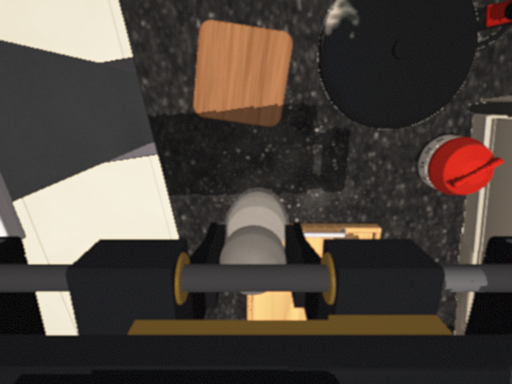

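```bash
python3 - <<'E'
import pickle
from h import *
c=pickle.load(open("w4.pkl","rb"))
np.set_printoptions(precision=4,suppress=True)
P=cloud(c);hsv=cv2.cvtColor(c["pixels"],cv2.COLOR_BGR2HSV)
print("exp",proj(c,[.4697,-.0043,.009]))
m=(hsv[...,1]>70)&(hsv[...,2]>40)&(abs(P[...,0]-.47)<.09)&(abs(P[...,1])<.09)&(P[...,2]<.025)&(P[...,2]>-.01)
k,l,st,_=cv2.connectedComponentsWithStats(m.astype(np.uint8));i=1+np.argmax(st[1:,4]);print(st[i])
ct=max(cv2.findContours((l==i).astype(np.uint8),cv2.RETR_EXTERNAL,cv2.CHAIN_APPROX_NONE)[0],key=len)[:,0]
W=np.array([onplane(c,u,v,.009)[:2] for u,v in ct]);print(cv2.minAreaRect((W*1000).astype(np.float32)))
q=(P[...,2]>.12)&(abs(P[...,1]+.107)<.03)&(abs(P[...,0]-.469)<.03);print("salt",q.sum(),P[q].min(0) if q.any() else 0,P[q].max(0) if q.any() else 0)
E
```

```text
exp [241.0444  75.1633]
[ 192   19  102  109 9155]
((469.95794677734375, -4.443199157714844), (96.88892364501953, 97.38468170166016), 73.10646057128906)
salt 29552 [ 0.439  -0.1234  0.1297] [ 0.499  -0.077   0.2946]
```

Salt held upright (255,235) and coaster (243,73), which puts its centre at (0.470,-0.0044). Placing.

```bash
python3 -m creep '[{"x":0,"y":0.02,"z":0,"spin":0},{"x":0,"y":0.05,"z":0,"spin":0},{"x":0,"y":0.08,"z":-0.01,"spin":0},{"x":0.0005,"y":0.1,"z":-0.03,"spin":0},{"x":0.0005,"y":0.1025,"z":-0.055,"spin":0},{"x":0.0005,"y":0.1025,"z":-0.08,"spin":0},{"x":0.0005,"y":0.1025,"z":-0.1,"spin":0},{"x":0.0005,"y":0.1025,"z":-0.109,"spin":0},{"x":0.0005,"y":0.1025,"z":-0.113,"spin":0},{"x":0.0005,"y":0.1025,"z":-0.114,"spin":0},{"x":0.0005,"y":0.1025,"z":-0.114,"spin":0}]'
python3 -m creep '[{"x":0,"y":0,"z":-0.001,"spin":0},{"x":0,"y":0,"z":-0.001,"spin":0},{"x":0,"y":0,"z":-0.002,"spin":0},{"x":0,"y":0,"z":-0.002,"spin":0}]'
python3 -m creep '[{"x":0,"y":0,"z":-0.0005,"spin":0},{"x":0,"y":0,"z":-0.001,"spin":0},{"x":0,"y":0,"z":-0.001,"spin":0}]'
```

```text
time: 26.15
ee_pos: [0.4701, -0.0047, 0.0881]
eef_rot: [0.997, -0.076, 0.0, 0.0]
ft_force: [-0.3, -0.2, -1.2]
width: 0.0349
time: 26.65
ee_pos: [0.4697, -0.0048, 0.0855]
eef_rot: [0.997, -0.076, -0.0, -0.0]
ft_force: [-0.2, 0.2, -1.1]
width: 0.0347
time: 27.02
ee_pos: [0.4698, -0.0048, 0.0846]
eef_rot: [0.997, -0.076, 0.0, -0.0]
ft_force: [-0.7, -0.5, 0.1]
width: 0.0347
```

```bash
python3 -m creep '[{"x":0,"y":0,"z":-0.0005,"spin":0},{"x":0,"y":0,"z":-0.0005,"spin":0}]'; python3 -m creep '[{"x":0,"y":0,"z":0,"spin":0},{"x":0,"y":0,"z":0,"spin":0},{"x":0,"y":0,"z":0,"spin":0},{"x":0,"y":0,"z":0,"spin":0},{"x":0,"y":0,"z":0.01,"spin":0},{"x":0,"y":0,"z":0.04,"spin":0},{"x":0,"y":0,"z":0.08,"spin":0},{"x":0,"y":0,"z":0.13,"spin":0},{"x":0,"y":0.02,"z":0.15,"spin":0},{"x":0,"y":0.05,"z":0.17,"spin":0},{"x":0,"y":0.055,"z":0.17,"spin":0},{"x":0,"y":0.055,"z":0.17,"spin":0}]' 0.087; python3 look.py w5; python3 - <<'E'
import pickle
from h import *
c=pickle.load(open("w5.pkl","rb"));P=cloud(c)
q=(c["z_map"]>0)&(abs(P[...,0]-.47)<.03)&(abs(P[...,1]+.004)<.03)&(P[...,2]>.07)&(P[...,2]<.11);print(q.sum(),P[q].min(0),P[q].max(0))
E
```

```text
time: 27.28
ee_pos: [0.47, -0.0047, 0.0844]
eef_rot: [0.997, -0.076, 0.0, 0.0]
ft_force: [-1.7, 0.6, 3.9]
width: 0.0346
time: 28.78
ee_pos: [0.4696, 0.05, 0.2539]
eef_rot: [0.997, -0.076, -0.0, 0.0]
ft_force: [-0.1, 0.3, -1.1]
width: 0.0868
28.825 [0.46949368 0.04940487 0.25354259] [0.24625958 0.22709559 0.52479416]
815 [ 0.45247534 -0.01989452  0.07013583] [0.48624964 0.01317232 0.10027255]
```

View pics/w5.png

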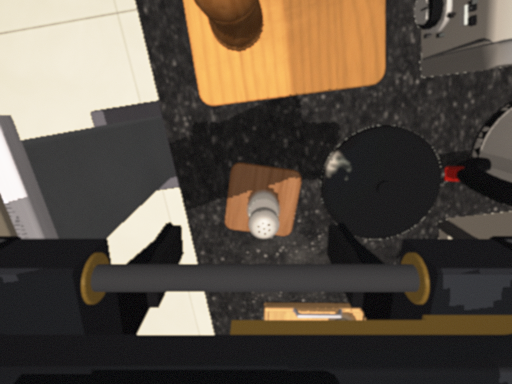

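Salt stands upright in the middle of the coaster (263,200), at (0.4694,-0.0037). Now the mill goes back.

```bash
python3 -m creep '[{"x":0.001,"y":0.03,"z":0,"spin":0},{"x":0.002,"y":0.08,"z":0,"spin":0},{"x":0.002,"y":0.13,"z":0,"spin":0},{"x":0.002,"y":0.158,"z":0,"spin":0},{"x":0.002,"y":0.158,"z":-0.005,"spin":0},{"x":0.002,"y":0.158,"z":-0.03,"spin":0},{"x":0.002,"y":0.158,"z":-0.06,"spin":0},{"x":0.002,"y":0.158,"z":-0.08,"spin":0},{"x":0.002,"y":0.158,"z":-0.0905,"spin":0},{"x":0.002,"y":0.158,"z":-0.0905,"spin":0},{"x":0.002,"y":0.158,"z":-0.0905,"spin":0}]' 0.087 30
python3 -m creep '[{"x":0,"y":0,"z":0,"spin":0},{"x":0,"y":0,"z":0,"spin":0},{"x":0,"y":0,"z":0,"spin":0},{"x":0,"y":0,"z":0,"spin":0},{"x":0,"y":0,"z":0,"spin":0},{"x":0,"y":0,"z":0,"spin":0}]' 0.035 30
```

```text
time: 30.2
ee_pos: [0.4723, 0.2084, 0.1644]
eef_rot: [0.997, -0.076, 0.001, -0.0]
ft_force: [-0.2, 0.1, 0.1]
width: 0.0872
time: 30.95
ee_pos: [0.4719, 0.2082, 0.1637]
eef_rot: [0.997, -0.076, 0.0, -0.0]
ft_force: [0.3, -0.1, 0.9]
width: 0.0463
```

```bash
python3 -m creep '[{"x":0,"y":0,"z":0.005,"spin":0},{"x":0,"y":0,"z":0.015,"spin":0},{"x":0,"y":0,"z":0.035,"spin":0},{"x":0,"y":0,"z":0.06,"spin":0},{"x":0,"y":0,"z":0.085,"spin":0},{"x":0,"y":0,"z":0.11,"spin":0},{"x":0,"y":-0.01,"z":0.125,"spin":0},{"x":0,"y":-0.03,"z":0.13,"spin":0},{"x":0,"y":-0.06,"z":0.13,"spin":0},{"x":0,"y":-0.1,"z":0.13,"spin":0},{"x":0,"y":-0.14,"z":0.13,"spin":0},{"x":0,"y":-0.18,"z":0.13,"spin":0}]'
python3 -m creep '[{"x":0,"y":-0.04,"z":0,"spin":0},{"x":0,"y":-0.08,"z":0,"spin":0},{"x":0,"y":-0.12,"z":0,"spin":0},{"x":0,"y":-0.16,"z":0,"spin":0},{"x":0,"y":-0.2,"z":0,"spin":0},{"x":0,"y":-0.24,"z":0,"spin":0},{"x":0,"y":-0.28,"z":0,"spin":0},{"x":0,"y":-0.32,"z":0,"spin":0},{"x":0,"y":-0.35,"z":0,"spin":0},{"x":0,"y":-0.365,"z":0,"spin":0},{"x":0,"y":-0.37,"z":0,"spin":0},{"x":0,"y":-0.37,"z":0,"spin":0}]'
python3 -m creep '[{"x":0,"y":0,"z":-0.01,"spin":0},{"x":0,"y":0,"z":-0.03,"spin":0},{"x":0,"y":0,"z":-0.055,"spin":0},{"x":0,"y":0,"z":-0.08,"spin":0},{"x":0,"y":0,"z":-0.105,"spin":0},{"x":0,"y":0,"z":-0.125,"spin":0},{"x":0,"y":0,"z":-0.135,"spin":0},{"x":0,"y":0,"z":-0.14,"spin":0},{"x":0,"y":0,"z":-0.142,"spin":0},{"x":0,"y":0,"z":-0.142,"spin":0}]'
python3 -m creep '[{"x":0,"y":0,"z":-0.001,"spin":0},{"x":0,"y":0,"z":-0.001,"spin":0},{"x":0,"y":0,"z":-0.0015,"spin":0},{"x":0,"y":0,"z":-0.0015,"spin":0}]'
```

```text
time: 32.45
ee_pos: [0.4714, 0.0264, 0.2941]
eef_rot: [0.997, -0.076, 0.0, 0.0]
ft_force: [-0.2, -0.8, -1.5]
width: 0.0465
time: 33.95
ee_pos: [0.472, -0.3409, 0.2938]
eef_rot: [0.997, -0.075, 0.0, -0.0]
ft_force: [-0.4, 0.4, -2.1]
width: 0.0464
time: 35.2
ee_pos: [0.472, -0.3419, 0.1521]
eef_rot: [0.997, -0.076, 0.0, 0.0]
ft_force: [0.1, 0.5, -0.9]
width: 0.0469
time: 35.7
ee_pos: [0.4718, -0.3417, 0.1501]
eef_rot: [0.997, -0.076, 0.0, -0.0]
ft_force: [0.5, -1.0, -1.6]
width: 0.0468
```

```bash
python3 -m creep '[{"x":0,"y":0,"z":-0.0005,"spin":0},{"x":0,"y":0,"z":-0.0005,"spin":0},{"x":0,"y":0,"z":-0.0008,"spin":0},{"x":0,"y":0,"z":-0.0008,"spin":0}]'
```

```text
time: 36.2
ee_pos: [0.4719, -0.3419, 0.1495]
eef_rot: [0.997, -0.076, 0.0, 0.0]
ft_force: [0.2, 0.3, 1.1]
width: 0.047
```

```bash
python3 -m creep '[{"x":0,"y":0,"z":0,"spin":0},{"x":0,"y":0,"z":0,"spin":0},{"x":0,"y":0,"z":0,"spin":0},{"x":0,"y":0,"z":0,"spin":0},{"x":0,"y":0,"z":0.01,"spin":0},{"x":0,"y":0,"z":0.04,"spin":0},{"x":0,"y":0,"z":0.09,"spin":0},{"x":0,"y":0.02,"z":0.13,"spin":0},{"x":0,"y":0.055,"z":0.14,"spin":0},{"x":0,"y":0.07,"z":0.14,"spin":0},{"x":0,"y":0.07,"z":0.14,"spin":0}]' 0.087
python3 look.py w6
python3 -m creep '[{"x":0.002,"y":0.05,"z":0,"spin":0},{"x":0.004,"y":0.11,"z":0,"spin":0},{"x":0.006,"y":0.17,"z":0,"spin":0},{"x":0.008,"y":0.23,"z":0,"spin":0},{"x":0.01,"y":0.29,"z":0,"spin":0},{"x":0.012,"y":0.35,"z":0,"spin":0},{"x":0.014,"y":0.41,"z":0,"spin":0},{"x":0.016,"y":0.47,"z":0,"spin":0},{"x":0.0175,"y":0.53,"z":0,"spin":0},{"x":0.0175,"y":0.58,"z":0,"spin":0},{"x":0.0175,"y":0.61,"z":0,"spin":0},{"x":0.0175,"y":0.6215,"z":0,"spin":0}]'
python3 -m creep '[{"x":0,"y":0,"z":0,"spin":0},{"x":0,"y":0,"z":0,"spin":0},{"x":0,"y":0,"z":-0.015,"spin":0},{"x":0,"y":0,"z":-0.035,"spin":0},{"x":0,"y":0,"z":-0.05,"spin":0},{"x":0,"y":0,"z":-0.058,"spin":0},{"x":0,"y":0,"z":-0.058,"spin":0},{"x":0,"y":0,"z":-0.058,"spin":0}]' 0.087 30
python3 -m creep '[{"x":0,"y":0,"z":0,"spin":0},{"x":0,"y":0,"z":0,"spin":0},{"x":0,"y":0,"z":0,"spin":0},{"x":0,"y":0,"z":0,"spin":0},{"x":0,"y":0,"z":0,"spin":0},{"x":0,"y":0,"z":0,"spin":0},{"x":0,"y":0,"z":0,"spin":0},{"x":0,"y":0,"z":0,"spin":0}]' 0.02 30
```

```text
time: 37.58
ee_pos: [0.4717, -0.2713, 0.289]
eef_rot: [0.997, -0.075, -0.0, 0.0]
ft_force: [-0.3, -0.6, 0.3]
width: 0.0868
37.625 [ 0.47131969 -0.2724604   0.28867409] [-0.41792538 -0.34035038  0.40110654]
time: 39.12
ee_pos: [0.4896, 0.3504, 0.2879]
eef_rot: [0.997, -0.076, -0.001, 0.0]
ft_force: [0.3, 0.4, 1.0]
width: 0.0869
time: 40.12
ee_pos: [0.4894, 0.35, 0.2318]
eef_rot: [0.997, -0.076, 0.0, -0.0]
ft_force: [-0.2, 0.3, -0.9]
width: 0.0867
time: 41.12
ee_pos: [0.4893, 0.3497, 0.2313]
eef_rot: [0.997, -0.076, 0.0, -0.0]
ft_force: [-0.2, 0.8, 0.1]
width: 0.0322
```

View pics/w6.png

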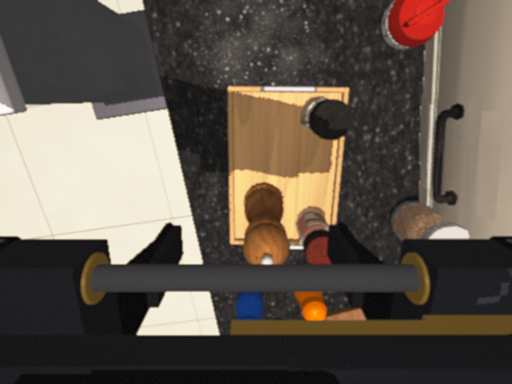

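Mill stands upright at (265,220) in its place and both jars look undisturbed. Now the bottle.

```bash
python3 -m creep '[{"x":0,"y":0,"z":0.005,"spin":0},{"x":0,"y":0,"z":0.015,"spin":0},{"x":0,"y":0,"z":0.035,"spin":0},{"x":0,"y":0,"z":0.06,"spin":0},{"x":0,"y":0,"z":0.085,"spin":0},{"x":0,"y":0,"z":0.11,"spin":0},{"x":0,"y":-0.01,"z":0.125,"spin":0},{"x":0,"y":-0.03,"z":0.13,"spin":0},{"x":0,"y":-0.06,"z":0.13,"spin":0},{"x":0,"y":-0.1,"z":0.13,"spin":0},{"x":0,"y":-0.14,"z":0.13,"spin":0},{"x":0,"y":-0.18,"z":0.13,"spin":0}]'
python3 -m creep '[{"x":0,"y":-0.04,"z":0,"spin":0},{"x":0,"y":-0.08,"z":0,"spin":0},{"x":0,"y":-0.12,"z":0,"spin":0},{"x":0,"y":-0.16,"z":0,"spin":0},{"x":0,"y":-0.2,"z":0,"spin":0},{"x":0,"y":-0.24,"z":0,"spin":0},{"x":0,"y":-0.28,"z":0,"spin":0},{"x":0,"y":-0.32,"z":0,"spin":0},{"x":0,"y":-0.36,"z":0,"spin":0},{"x":0,"y":-0.39,"z":0,"spin":0},{"x":0,"y":-0.41,"z":0,"spin":0},{"x":0,"y":-0.42,"z":0,"spin":0}]'
python3 -m creep '[{"x":0,"y":0,"z":0,"spin":0},{"x":0,"y":0,"z":0,"spin":0},{"x":0,"y":0,"z":-0.02,"spin":0},{"x":0,"y":0,"z":-0.045,"spin":0},{"x":0,"y":0,"z":-0.07,"spin":0},{"x":0,"y":0,"z":-0.095,"spin":0},{"x":0,"y":0,"z":-0.12,"spin":0},{"x":0,"y":0,"z":-0.133,"spin":0},{"x":0,"y":0,"z":-0.139,"spin":0},{"x":0,"y":0,"z":-0.141,"spin":0},{"x":0,"y":0,"z":-0.141,"spin":0}]'
python3 -m creep '[{"x":0,"y":0,"z":-0.001,"spin":0},{"x":0,"y":0,"z":-0.001,"spin":0},{"x":0,"y":0,"z":-0.0015,"spin":0},{"x":0,"y":0,"z":-0.002,"spin":0},{"x":0,"y":0,"z":-0.002,"spin":0}]'
```

```text
time: 42.62
ee_pos: [0.489, 0.1679, 0.3616]
eef_rot: [0.997, -0.076, 0.0, 0.0]
ft_force: [0.6, -0.0, -3.1]
width: 0.0325
time: 44.12
ee_pos: [0.489, -0.2511, 0.3614]
eef_rot: [0.997, -0.076, -0.0, -0.0]
ft_force: [0.2, 0.3, -3.9]
width: 0.0317
time: 45.5
ee_pos: [0.4896, -0.2503, 0.2209]
eef_rot: [0.997, -0.076, 0.0, 0.0]
ft_force: [-0.3, -0.5, -3.0]
width: 0.032
time: 46.12
ee_pos: [0.4893, -0.2502, 0.2182]
eef_rot: [0.997, -0.076, -0.0, -0.0]
ft_force: [0.0, -0.1, -2.9]
width: 0.0321
```

```bash
python3 -m creep '[{"x":0,"y":0,"z":-0.0005,"spin":0},{"x":0,"y":0,"z":-0.0005,"spin":0},{"x":0,"y":0,"z":-0.0008,"spin":0},{"x":0,"y":0,"z":-0.0008,"spin":0}]'
```

```text
time: 46.62
ee_pos: [0.4893, -0.2503, 0.2175]
eef_rot: [0.997, -0.076, 0.0, 0.0]
ft_force: [-0.6, 0.3, -4.2]
width: 0.0321
```

```bash
python3 -m creep '[{"x":0,"y":0,"z":-0.0004,"spin":0},{"x":0,"y":0,"z":-0.0004,"spin":0},{"x":0,"y":0,"z":-0.0008,"spin":0},{"x":0,"y":0,"z":-0.0008,"spin":0}]'
```

```text
time: 47.12
ee_pos: [0.4895, -0.2503, 0.2171]
eef_rot: [0.997, -0.076, 0.0, 0.0]
ft_force: [-0.7, 0.2, 1.2]
width: 0.0321
```

Contact. Releasing, rising, and moving the arm clear before the final check.

```bash
python3 -m creep '[{"x":0,"y":0,"z":0,"spin":0},{"x":0,"y":0,"z":0,"spin":0},{"x":0,"y":0,"z":0,"spin":0},{"x":0,"y":0,"z":0,"spin":0},{"x":0,"y":0,"z":0.01,"spin":0},{"x":0,"y":0,"z":0.04,"spin":0},{"x":0,"y":0,"z":0.08,"spin":0},{"x":0,"y":0,"z":0.12,"spin":0},{"x":0,"y":0.03,"z":0.12,"spin":0},{"x":0,"y":0.08,"z":0.12,"spin":0},{"x":0,"y":0.14,"z":0.12,"spin":0},{"x":0,"y":0.2,"z":0.12,"spin":0}]' 0.087
python3 -m creep '[{"x":0,"y":0.05,"z":0,"spin":0},{"x":0,"y":0.11,"z":0,"spin":0},{"x":0,"y":0.17,"z":0,"spin":0},{"x":0,"y":0.23,"z":0,"spin":0},{"x":0,"y":0.29,"z":0,"spin":0},{"x":0,"y":0.34,"z":0,"spin":0},{"x":0,"y":0.38,"z":0,"spin":0},{"x":0,"y":0.4,"z":0,"spin":0},{"x":0,"y":0.4,"z":0,"spin":0},{"x":0,"y":0.4,"z":0,"spin":0}]'
python3 - <<'E'
from bench import r
from h import *
import pickle
np.set_printoptions(precision=4,suppress=True)
d=pickle.load(open("c0.pkl","rb"));s=r.read_state();print(s["time"],s["ee_pos"],s["joint_vel"])
o=[]
for n,(u,v,w,h) in(("top",(220,140,180,85)),("side",(230,175,100,125))):
    c=r.camera(n);a=d[n]["pixels"][v:v+h,u:u+w];b=c["pixels"][v:v+h,u:u+w]
    o.append(np.vstack([a,b]) if n=="top" else np.hstack([a,b]))
    for k,cc in(("before",d[n]),("now",c)):
        P=cloud(cc);hsv=cv2.cvtColor(cc["pixels"],cv2.COLOR_BGR2HSV);ok=cc["z_map"]>0
        y=ok&(hsv[...,0]>20)&(hsv[...,0]<34)&(hsv[...,1]>150)&(P[...,2]>.2)&(P[...,2]<.24)&(abs(P[...,0]-.49)<.05)&(abs(P[...,1]+.25)<.05)
        m=ok&(abs(P[...,0]-.472)<.03)&(abs(P[...,1]+.346)<.03)&(P[...,2]>.13)&(P[...,2]<.16)
        f=lambda q:np.c_[np.nonzero(q)].mean(0)[::-1]
        print(n,k,"cap",f(y),P[y].mean(0),"mill",f(m),P[m].mean(0))
cv2.imwrite("pics/f1.png",cv2.resize(o[0],None,fx=3.4,fy=3.4,interpolation=2))
cv2.imwrite("pics/f2.png",cv2.resize(o[1],None,fx=4,fy=4,interpolation=2))
E
```

```text
time: 48.62
ee_pos: [0.4891, -0.0484, 0.3375]
eef_rot: [0.997, -0.076, 0.001, 0.0]
ft_force: [0.5, -0.1, 0.5]
width: 0.0869
time: 49.88
ee_pos: [0.4897, 0.3488, 0.337]
eef_rot: [0.997, -0.076, 0.0, 0.0]
ft_force: [-0.2, 0.4, 0.6]
width: 0.0871
49.875 [0.4897 0.3488 0.337 ] [ 0.0149 -0.0075  0.0037  0.0051  0.0028 -0.0018 -0.0032]
top before cap [312.9808 161.5   ] [ 0.4833 -0.2456  0.2177] mill [338.225  173.3417] [ 0.4632 -0.3352  0.1497]
top now cap [314.6552 159.5862] [ 0.4881 -0.2521  0.2195] mill [338.4563 173.4757] [ 0.4624 -0.3356  0.1501]
side before cap [269.28  190.448] [ 0.4871 -0.2596  0.216 ] mill [269.3814 232.8196] [ 0.4694 -0.3594  0.1481]
side now cap [269.336 190.304] [ 0.4873 -0.2591  0.2162] mill [269.0773 232.8505] [ 0.4686 -0.3591  0.1478]
```

View pics/f1.png

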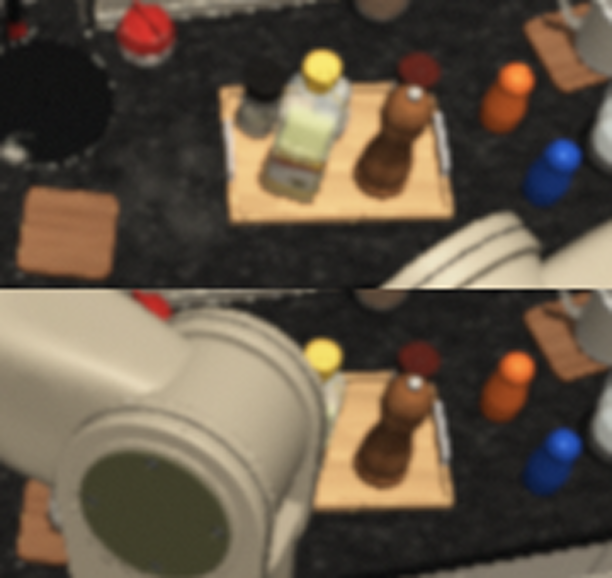

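View pics/f2.png

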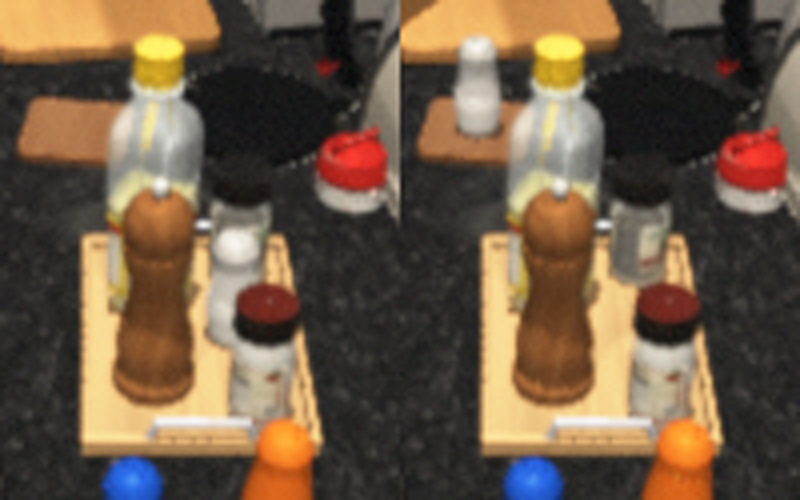

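The side view before and after matches: mill (155,295) and bottle (160,130) are in their old places, the jars have not moved, and the salt stands on the coaster (477,95). In the top view the arm covers part of the bottle. Handing in.

```bash
python3 -c "
from bench import r
print(r.close_job(), r.read_state()['time'])"
```

```text
the job is handed in; nothing more can be done
the job is handed in; nothing more can be done
```

The job is done and handed in, with the robot's clock at about 50 s of the 120 s allowed. I set the bottle and then the mill aside on the board, stood the salt on the coaster, and then put back the mill and the bottle.

**Last checks**
- **Salt:** it measured at (0.4694, -0.0037) m, with the coaster's centre at (0.4697, -0.0044) m, so it is within 1 mm of the middle. It is upright in the final side view.
- **Mill and bottle:** in the side view both are within about 1 mm of where they stood, and upright. The top view agrees for the mill. The top view's bottle figure moved by several mm, but the arm hid part of the bottle there, so I did not rely on it. I did not separately measure which way the bottle is turned. It was carried without any spin and looks the same in the side view.
- **Spice jars:** both look unmoved beside the earlier picture.
- **Forces:** the largest force shown at the end of a move was about 5.6 N, as the bottle was set on the board, and the gripper was open and clear of everything at the end.

One lowering command was refused for missing keys and moved nothing. I sent it again in full.

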